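# Change the sharpening stone in the bench holder

### The job

Coarse sharpening is finished, so change the stones round: the thick stone goes from the holder to dry on the slatted rack, the middle stone goes from the tub into the holder, and the thin stone goes from the rack into the tub, ready to soak. Each of these places takes only one stone, so the empty rubber mat is there for putting one aside on the way; in the holder and on the rack a stone lies flat, centred and squarely lengthwise between the two end pieces, in the tub flat on the bottom. The stones chip easily: do not let one drop, knock them together or pile them up, and leave the loupe, the tape measure and the screwdriver where they are.

Things in the scene. Friction and masses are not known exactly. Their poses are not given: they have to be found in the camera images.
- thick_stone: The coarse sharpening stone: plain dark grey rectangular block with a darkened used face, the largest and thickest: 135 long, 50 wide, 30 mm thick, 0.36 to 0.54 kg. Loose; at the start it lies in the holder. Grasp across its width from above. Origin: centre of its underside; z up, y along its length, x across its width.
- middle_stone: The medium sharpening stone: rectangular block of two bonded layers (grey below, buff above), 120 long, 44 wide, 22 mm thick, 0.21 to 0.31 kg. Loose; at the start it lies in the tub, near its middle. Grasp across its width. Origin: centre of its underside; z up, y along its length, x across its width.
- thin_stone: The fine sharpening stone: plain pale rectangular block, the smallest and thinnest: 100 long, 36 wide, 16 mm thick, 0.10 to 0.16 kg. Loose; at the start it lies on the rack. Grasp across its width. Origin: centre of its underside; z up, y along its length, x across its width.
- holder: Stone holder: steel bed 60 mm wide, long sides open; a stone lies lengthwise on its rubber strips, 30 mm above the bench, between two end stops (inner faces 71.5 mm from the origin along +y and -y, tops at 40 mm). Brass thumbscrew behind the -y stop, to 116 mm: leave it. Fixed, turned up to 0.25 rad. Origin: middle of its footprint, on the bench (z = 0); y along its length, x across.
- tub: Soaking tub, empty of water: open grey plastic tray, 120 by 178 mm, 43 mm high over its round rim, lugs at the short ends; inside 112 by 170 mm. Two low ribs cross its floor; a stone lies on them, 8 mm above the bench. Fixed, turned up to 0.25 rad. Origin: middle of its footprint, on the bench (z = 0); y along its length, x across.
- rack: Draining rack: wooden, 60 by 180 mm; a stone lies lengthwise on its six cross slats, 26 mm above the bench, between two end bars (inner faces 77.5 mm from the origin along +y and -y, tops at 38 mm). Long sides open. Fixed, turned up to 0.25 rad. Origin: middle of its footprint, on the bench (z = 0); y along its length, x across.
- mat: Flat ribbed black rubber mat, 96 by 170 mm, 3 mm thick, empty: the free spot for putting a stone aside. Fixed, turned up to 0.25 rad. Origin: middle of its footprint, on the bench (z = 0); y along its length, x across.
- loupe: Bystander, leave it: black loupe, 38 mm across, 34 mm high, loose, near the right edge of the bench. Origin: centre of its underside.
- tape_measure: Bystander, leave it: red tape measure lying flat, 66 by 94 mm, 30 mm high, loose, in the middle of the bench. Origin: centre of its underside.
- screwdriver: Bystander, leave it: wood-handled screwdriver, 194 mm long, 24 mm thick, loose, near the right edge of the bench. Origin: centre of its underside; it lies along its y axis.

How it is judged:
At the end, for the whole second after the job is handed in: Middle stone flat on the holder's bed between the stops, thick stone flat on the rack's slats between the end bars (each within 12 mm across, 14 mm lengthwise, 0.12 rad of centred and square); thin stone flat on the tub's ribs, anywhere inside. All released and at rest (x of middle_stone in the frame of holder between -0.012 and 0.012 m and y of middle_stone in the frame of holder between -0.014 and 0.014 m and z of middle_stone in the frame of holder between 0.026 and 0.035 m and angle between each of middle_stone, thick_stone, thin_stone's own z axis and vertical below 0.06 rad and linear speed of each of middle_stone, thick_stone, thin_stone below 0.02 m/s and angular speed of each of middle_stone, thick_stone, thin_stone below 0.1 rad/s and angle between the y axis of middle_stone and the y axis of holder, either way round below 0.12 rad and x of thick_stone in the frame of rack between -0.012 and 0.012 m and y of thick_stone in the frame of rack between -0.014 and 0.014 m and z of thick_stone in the frame of rack between 0.022 and 0.031 m and angle between the y axis of thick_stone and the y axis of rack, either way round below 0.12 rad and x of thin_stone in the frame of tub between -0.043 and 0.043 m and y of thin_stone in the frame of tub between -0.043 and 0.043 m and z of thin_stone in the frame of tub between 0.004 and 0.013 m); the robot touches nothing.
It fails at once if two stones are knocked together or piled on one another (contact force between thick_stone and middle_stone above 1 N or contact force between any of thick_stone, middle_stone and thin_stone above 1 N).
It fails at once if a stone is let drop from more than about 30 mm ((contact force between the fingers and thick_stone below 0.05 N and linear speed of thick_stone above 0.8 m/s) or (contact force between the fingers and middle_stone below 0.05 N and linear speed of middle_stone above 0.8 m/s) or (contact force between the fingers and thin_stone below 0.05 N and linear speed of thin_stone above 0.8 m/s)).
It fails at once if the loupe, the tape measure or the screwdriver is moved by more than 20 mm (distance of any of loupe, tape_measure, screwdriver from where it was at the start of the episode above 0.02 m).
It also fails if it takes over 112 s, if anything falls off the work surface, if the arm or the gripper's body presses on something with over 40 N, if the wrist force passes 120 N, or if a joint passes its speed limit or range.

### The arm

A 6-joint arm with a two-finger parallel gripper is mounted at the origin on a cart in front of the work surface, level with it; the furniture and walls round the work are solid. World frame = base frame: x ahead of the robot, y to its left, z up, the work surface at z = 0. Lengths are in m, angles in rad, forces in N, time in s.
With the tool pointing down it reaches from about 0.25 to 0.8 m from the base axis. Payload 8.5 kg.
Tool frame: the origin (TCP) lies at the very end of the fingers, on their centre line; the grasp point (between the pads) lies env.tcp_to_grasp behind it (env.tcp_to_grasp is the distance from the TCP to the grasp point, in m); z points along the fingers, y is the line along which they close (so a half turn about z gives the same grasp; the last joint's range is limited). The gripper opens to 85 mm and grips with 20 to 120 N. Pads are 22 mm wide; open, the fingers measure 114 mm over their backs; the gripper's body (76 mm by 85 mm) begins 54 mm behind the grasp point. The pads swing forward as they close: fully open they stand 13 mm farther back than shut.
Start: joints at [1.309, 0.238, -0.013, 1.319, 0, 1.571], TCP at [0.136, 0.507, 0.231] pointing down, gripper open.
Joint ranges: [-2.66, 2.66], [-1.03, 1.9], [-1.14, 1.46], [-1.82, 2.27], [-1.45, 1.34], [-3.14, 3.14]. Speed limits (rad/s): [2.22, 2.22, 2.79, 3.14, 3.14, 3.14].

### API

Orientations are given as a 3x3 rotation matrix whose columns are the frame's x, y, z axes.
In Python, from bench import env gives the robot as it stands.
- The arm moves only by the tool arm_command, never from a script. Its argument "moves" is one flat list of numbers, 6 for each row, row after row: the shift along the tool's x, y, z each as a share of 1 m, from -1 to 1, then the turn, a rotation vector about the tool's x, y, z each as a share of 0.5 rad, from -1 to 1. A call has exactly 5 rows; each row is the pose to reach, as a shift and turn from the pose commanded when the call began, along the tool's axes at that moment; what a row does not reach only later rows make up. A row lasts 1/8 s, in which the tool goes at most 62.5 mm and 10.7 degrees, less where a joint would pass 70% of its speed; a pose out of reach is approached as far as the arm can. A call with a number of a shift or a turn outside -1 to 1 is refused whole. A call with a gripper value outside its range is refused whole. "fingers" is the closure, from -1 (fully open) to 1 (shut), set as the call begins (left out, the last holds). The fingers move at their own pace and stop on an object; "newtons" is the grip in N (left out, the last holds). Time passes only in rows, so rows that repeat a pose let the fingers close, or fill a call up. It gives the time, the measured TCP pose, the force, the opening and the grip force at its end, in the units of the state.
- env.state(): the state, without advancing time (a new reading comes with each control period).
- env.capture(name): name is "scene" or "top" or "wrist"; returns a dict with "image" (420x560x3 uint8, red, green, blue), "depth" (420x560 float32, m along the optical axis (not along the pixel's ray), 0 where there is no reading), "vfov" (degrees; the focal length in pixels is half the picture's height over the tangent of half this angle, whatever the lens; pixels are square), "cx", "cy" (the principal point, pixels), "extrinsics" (4x4, takes a point from world to camera coordinates). Camera axes: x right, y up, looking along -z (the intrinsics and any distortion apply to the point x, -y, -z); pixel columns grow to the right and rows downward; lengths in m; the calibration is good to about 2 mm. The wrist camera is an equidistant fisheye: a pixel r from the principal point sees the ray r / f radians off the axis. A picture is of the moment at which its call begins.
- env.sign_off(): hands the job in; it is judged then, once.
The state is a dict: "time": time; "joints": joint angles; "joint_vel": joint speeds; "effort": joint torques, N m; "position": TCP position; "ee_rot": TCP orientation; "force": force on the tool from outside, world axes, zero at the start; "wrist_torque": the same for the moment, N m; "grip_width": opening from 0.0 (shut) to 1.0 (fully open); "finger_force": force on a finger pad.
Only numpy, scipy, OpenCV 4.12 (cv2) and the standard library are available. Lean on these libraries where they do the work, as an engineer would, in place of code of your own. Each camera call takes 0.05 s, during which the arm holds its last target. There are 200 camera calls.

## Working session

There is one attempt and no reset: what is moved stays moved. The work goes in short steps, Python scripts to look and compute and a tool call to move; the robot and the scene stay as the last step left them, time stands still between calls to the robot, and variables do not carry over. Pictures are saved under pics/ and viewed, at most 14 in all, crops included, and the job is handed in when it is done.

Besides the shell and the picture viewer there is one more tool, called after "Request:" as a command line: name --argument value ..., lists and objects as JSON in quotes. arm_command: Moves the arm, as the interface text tells. Its arguments: {"type":"object","properties":{"moves":{"type":"array"},"fingers":{"type":"number"},"newtons":{"type":"number"}},"required":["moves"]}

```bash
ls; mkdir -p pics; python3 - <<'E'
from bench import env
import cv2,numpy as np
print(env.state(), env.tcp_to_grasp)
for n in("top","scene"):
    c=env.capture(n); cv2.imwrite(f"pics/{n}0.png",c["image"][...,::-1]); np.savez(f"{n}0.npz",**c)
    print(n,c["vfov"],c["cx"],c["cy"],c["extrinsics"])
E
```

```text
pics
{'time': 0.0, 'joints': array([ 1.30903023e+00,  2.38781692e-01, -1.42288009e-02,  1.31922074e+00,
       -1.45508222e-05,  1.57080141e+00]), 'joint_vel': array([-0.00151088, -0.00070318,  0.00149401,  0.00071385, -0.00140945,
        0.00081633]), 'effort': array([-9.19298000e-04, -5.38785911e+01,  3.46435118e+01,  1.84334605e-02,
       -3.21899086e-05, -1.24234651e-05]), 'position': array([0.13576083, 0.50671655, 0.23068707]), 'ee_rot': array([[-9.65933132e-01,  2.58791533e-01, -3.57279550e-04],
       [ 2.58791779e-01,  9.65932132e-01, -1.38979004e-03],
       [-1.45580967e-05, -1.43490525e-03, -9.99998970e-01]]), 'force': array([-0.46893485,  0.56240127, -0.39782639]), 'wrist_torque': array([ 0.02282815, -0.04293652, -0.04880963]), 'finger_force': 0.0, 'grip_width': 1.0008412275264909} 0.0187
top 48.47450851549277 289.2228216889376 206.01190445683753 [[-0.02860762 -0.99954776  0.00926734 -0.04651718]
 [ 0.99068791 -0.027117    0.13342467 -0.54523519]
 [-0.13311303  0.012998    0.99101563 -1.24382362]
 [ 0.          0.          0.          1.        ]]
scene 49.64480278331772 277.39178674121825 210.41162083094287 [[ 0.89268349 -0.45053803 -0.01147442 -0.5109504 ]
 [ 0.27595639  0.52628866  0.80428124 -0.16382553]
 [-0.35632043 -0.72113503  0.59413805 -1.21308193]
 [ 0.          0.          0.          1.        ]]
```

View pics/top0.png

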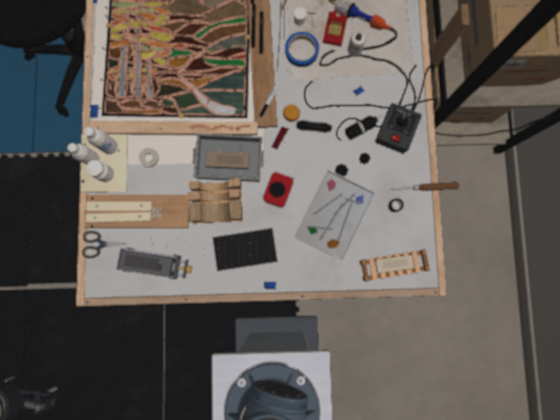

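View pics/scene0.png

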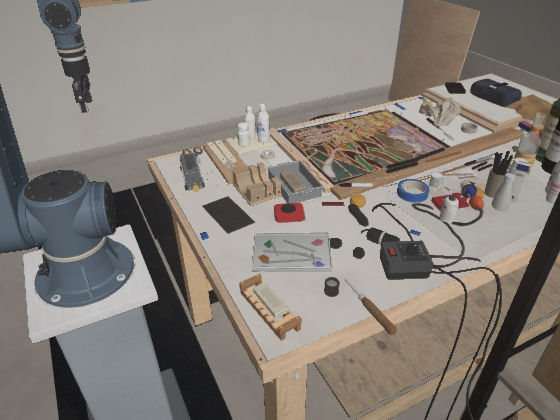

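The top view shows the holder with the thick stone at about (152,263), the tub with the middle stone at (228,158), the rack with the thin stone at (395,264) and the mat at (245,249). The tape is at (278,190), the loupe at (396,205) and the screwdriver at (425,187). Next I'll measure with depth.

```bash
cat > h.py <<'E'
import numpy as np,cv2
def f_of(c): return 210/np.tan(np.radians(float(c["vfov"]))/2)
def cloud(c):
    "world points for every pixel of a pinhole picture"
    d=c["depth"]; v,u=np.mgrid[:420,:560]; f=f_of(c)
    p=np.stack([(u-c["cx"])/f*d,-(v-c["cy"])/f*d,-d],-1)
    E=c["extrinsics"]; return (p-E[:3,3])@E[:3,:3]
def rays(c,uv,fish=False):
    uv=np.atleast_2d(uv).astype(float); f=f_of(c)
    a=(uv-[c["cx"],c["cy"]])/f
    if fish:
        r=np.linalg.norm(a,axis=1,keepdims=True)+1e-12
        d=np.hstack([a*np.sin(r)/r,np.cos(r)])*[1,-1,-1]
    else: d=np.hstack([a,np.ones((len(a),1))])*[1,-1,-1]
    E=c["extrinsics"]; return -E[:3,:3].T@E[:3,3], d@E[:3,:3]
def onplane(c,uv,z,fish=False):
    o,d=rays(c,uv,fish); return (o+d*((z-o[2])/d[:,2:3]))[:,:2]
def rect(P):
    "centre, yaw of long axis, sizes of min-area rect (mm)"
    (x,y),(w,h),a=cv2.minAreaRect((np.asarray(P)*1000).astype(np.float32))
    if w>h: w,h,a=h,w,a+90
    # h axis direction = a+90
    t=(a+90+90)%180-90
    return np.round([x,y,t,w,h],1)
E
python3 - <<'E'
from h import *
c=dict(np.load("top0.npz")); P=cloud(c); im=c["image"]
boxes={"holder":(112,242,200,285),"tub":(188,130,268,185),"rack":(355,245,435,285),"mat":(208,225,282,275),"wood":(185,175,250,226),"tape":(260,170,296,210),"bottles":(65,120,125,185)}
for n,(a,b,e,f) in boxes.items():
    Q=P[b:f,a:e].reshape(-1,3); z=Q[:,2]
    print(n,"zhist",np.histogram(z,bins=np.arange(-.01,.15,.01))[0], "max",z.max().round(3))
    for lo in(.008,.034,.05):
        S=Q[z>lo]
        if len(S)>20: print("  >",lo,len(S),rect(S[:,:2]),S.min(0).round(3),S.max(0).round(3))
vis=np.hstack([cv2.resize(im[b:f,a:e],(390,290),interpolation=cv2.INTER_CUBIC) for a,b,e,f in[(112,235,200,290),(355,240,435,290)]])
vis2=np.hstack([cv2.resize(im[b:f,a:e],(390,290),interpolation=cv2.INTER_CUBIC) for a,b,e,f in[(188,130,268,185),(208,225,282,275)]])
cv2.imwrite("pics/crops0.png",np.vstack([vis,vis2])[...,::-1])
E
```

```text
holder zhist [1812  440   27  285  185   39  814  158    0    0    0    0    0    0
    0] max 1.306
  > 0.008 1531 [373.5 182.4  81.   70.9 449.5] [ 0.349 -0.045  0.008] [0.443 0.407 1.306]
  > 0.034 1146 [376.8 181.8  81.4  60.4 449.8] [ 0.357 -0.045  0.034] [0.439 0.407 1.306]
  > 0.05 987 [376.6 175.3  82.   54.5 437.6] [ 0.363 -0.045  0.05 ] [0.433 0.394 1.306]
tub zhist [1015 1316  443  722  514  274   64   35    0    0    0    0    0    0
    0] max 1.306
  > 0.008 2124 [571.4  93.3   8.4 216.3 432.3] [ 0.373 -0.045  0.008] [0.773 0.221 1.306]
  > 0.034 738 [560.3  91.7   8.4 216.3 409.9] [ 0.373 -0.045  0.034] [0.754 0.208 1.306]
  > 0.05 114 [528.8  49.   47.1 100.  349.5] [ 0.373 -0.045  0.05 ] [0.62  0.208 1.306]
rack zhist [1364  464  190  454  430  285    0    0    0    0    0    0    0    0
    0] max 1.306
  > 0.008 1372 [ 362.8 -241.4  -83.8   63.3  387.9] [ 0.334 -0.436  0.009] [ 0.414 -0.045  1.306]
  > 0.034 668 [ 362.7 -240.5  -83.9   62.6  386.3] [ 0.334 -0.435  0.034] [ 0.413 -0.045  1.306]
mat zhist [2283 1404    0    0    0    0    0    0    0    0    0    0  
[... 219 characters left out ...]
2  62.3  62.1 178.4 337.8] [ 0.373 -0.045  0.034] [0.638 0.213 1.306]
  > 0.05 793 [523.7  65.5  61.8 160.8 337. ] [ 0.373 -0.045  0.05 ] [0.62  0.212 1.306]
tape zhist [548 131  33 633  85   3   0   0   0   0   0   0   0   0   0] max 1.306
  > 0.008 763 [510.3 -14.6  -7.4  96.  263.9] [ 0.373 -0.078  0.008] [0.646 0.017 1.306]
bottles zhist [ 147 1032  400  118   69   79  110   85   97  259  113  126   90   97
   66] max 1.306
  > 0.008 1893 [607.8 221.4  65.9 210.1 678.2] [ 0.373 -0.045  0.008] [0.807 0.522 1.306]
  > 0.034 1279 [526.3 240.   51.5 115.8 636.7] [ 0.373 -0.045  0.034] [0.753 0.513 1.306]
  > 0.05 1154 [526.3 240.   51.5 115.8 636.8] [ 0.373 -0.045  0.05 ] [0.753 0.513 1.306]
```

View pics/crops0.png

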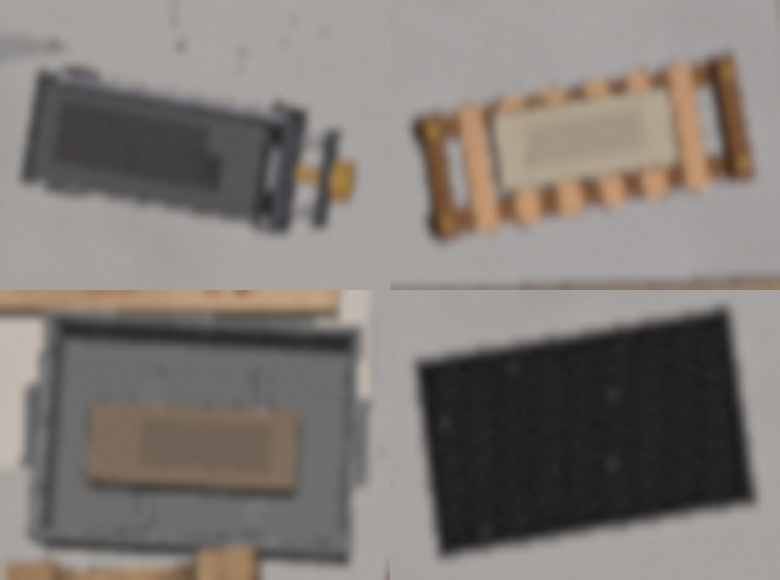

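The crops show the thick stone in the holder (screw to the right, so -y), the thin stone on the rack, the middle stone in the tub and the mat empty. I'll redo the numbers with invalid depth masked out.

```bash
python3 - <<'E'
from h import *
c=dict(np.load("top0.npz")); P=cloud(c); im=c["image"].astype(int); ok=(c["depth"]>0)
Z=np.where(ok,P[...,2],-1)
hsv=cv2.cvtColor(c["image"],cv2.COLOR_RGB2HSV).astype(int)
def big(m,box,name):
    a,b,e,f=box; k=np.zeros((420,560),np.uint8); k[b:f,a:e]=m[b:f,a:e]
    n,l,s,_=cv2.connectedComponentsWithStats(k,connectivity=4); i=1+s[1:,4].argmax(); q=l==i
    return q
def show(name,q,z):
    cs=max(cv2.findContours(q.astype(np.uint8),0,1)[0],key=len)[:,0]
    v,u=np.nonzero(q); print(name,q.sum(),"depth z",np.median(Z[q]).round(4),"depthrect",rect(P[q][:,:2]),"raycast",rect(onplane(c,cs,z)))
B={"holder":(112,242,200,285),"tub":(188,130,268,185),"rack":(355,245,435,285),"mat":(208,225,282,275),"wood":(185,175,250,226),"tape":(260,170,296,210)}
show("thick",big((Z>.05),B["holder"],""),.06)
show("holder",big((Z>.012),B["holder"],""),.03)
show("thin",big((Z>.036)&(hsv[...,1]<75),B["rack"],""),.042)
show("rack",big((Z>.012),B["rack"],""),.03)
show("mid",big((hsv[...,1]>40)&(Z>.02)&(Z<.04),(200,145,255,172),""),.03)
show("tubrim",big((Z>.033)&(Z<.05)&(hsv[...,1]<60),B["tub"],""),.043)
show("mat",big((hsv[...,2]<70),B["mat"],""),.003)
show("tape",big((Z>.012),B["tape"],""),.03)
show("wood",big((Z>.012)&(hsv[...,1]>60),B["wood"],""),.07)
print(Z[175:226,185:250].max())
E
```

```text
thick 972 depth z 0.0576 depthrect [397.3 324.8  79.2  49.9 136.8] raycast [397.  322.7  79.4  49.9 136.1]
holder 1503 depth z 0.0559 depthrect [394.9 306.4  80.2  61.8 197.7] raycast [395.4 306.2  80.3  60.9 201.8]
thin 461 depth z 0.0403 depthrect [ 378.2 -341.5  -83.    35.5  100.7] raycast [ 378.  -340.5  -83.2   35.4  100.2]
rack 1356 depth z 0.0331 depthrect [ 373.7 -344.2  -82.3   59.8  180.4] raycast [ 373.8 -343.6  -82.4   59.7  183.6]
mid 641 depth z 0.0276 depthrect [681.2 108.8  87.6  44.4 119.3] raycast [680.5 108.2  88.5  42.9 117.6]
tubrim 623 depth z 0.0395 depthrect [685.6 104.7  85.7 127.2 198.7] raycast [684.6 103.6  85.6 125.5 196.9]
mat 1900 depth z 0.0003 depthrect [419.5  54.6 -82.8 116.5 186.2] raycast [431.1  65.7 -82.7  89.3 163.6]
tape 739 depth z 0.0262 depthrect [593.1 -32.2 -22.4  65.9  90.6] raycast [591.2 -32.1 -21.9  65.6  90.1]
wood 956 depth z 0.0355 depthrect [ 5.585e+02  1.855e+02 -1.000e-01  8.660e+01  1.149e+02] raycast [5.549e+02 1.754e+02 1.000e-01 8.260e+01 1.180e+02]
0.06647137521907603
```

```bash
cat >> h.py <<'E'
from scipy.spatial.transform import Rotation as Ro
def pose_R(yaw):
    "tool straight down, tool y axis at yaw (deg) in the world"
    a=np.radians(yaw); y=np.array([np.cos(a),np.sin(a),0]); z=np.array([0,0,-1.]); return np.stack([np.cross(y,z),y,z],1)
def plan(env,*calls):
    "each call: (x,y,z mm,yaw deg,ramp rows); prints the final-row shift/turn shares of each call"
    s=env.state(); p,R=s["position"]*1000,s["ee_rot"]
    print("t %.2f tcp %s yaw %.2f grip %.3f F %s ff %.1f"%(s["time"],p.round(1),np.degrees(np.arctan2(R[1,1],R[0,1])),s["grip_width"],s["force"].round(1),s["finger_force"]))
    for x,y,z,yaw,n in calls:
        q=np.array([x,y,z]); T=pose_R(yaw)
        d=R.T@(q-p)/1000; r=Ro.from_matrix(R.T@T).as_rotvec()/.5
        print("rows",n,"d",d.round(4),"r",r.round(3),"per-row mm",(np.linalg.norm(d)*1000/n).round(1),"deg",np.degrees(np.linalg.norm(r)*.5/n).round(1))
        p,R=q,T
E
python3 - <<'E'
from h import *; from bench import env
plan(env,(220,450,200,47,4),(310,390,170,19,4),(397,323,150,-10.2,5),(397,323,70,-10.2,4),(397,323,36,-10.2,3))
E
```

```text
t 0.10 tcp [135.8 506.8 230.8] yaw 75.00 grip 1.002 F [0.5 0.2 0.3] ff 0.0
rows 4 d [-0.096  -0.033   0.0308] r [-0.002  0.001  0.977] per-row mm 26.5 deg 7.0
rows 4 d [-0.1067  0.0175  0.03  ] r [0.    0.    0.977] per-row mm 28.1 deg 7.0
rows 5 d [-0.0917  0.0604  0.02  ] r [0.    0.    1.019] per-row mm 22.3 deg 5.8
rows 4 d [0.   0.   0.08] r [0. 0. 0.] per-row mm 20.0 deg 0.0
rows 3 d [0.    0.    0.034] r [0. 0. 0.] per-row mm 11.3 deg 0.0
```

Request:
arm_command --moves '[-0.024,-0.008,0.008,0,0,0.25,-0.048,-0.016,0.015,0,0,0.49,-0.072,-0.025,0.023,0,0,0.73,-0.096,-0.033,0.031,0,0,0.977,-0.096,-0.033,0.031,0,0,0.977]' --fingers -1 --newtons 60

```text
time: 0.72
position: [0.2207, 0.4492, 0.1996]
ee_rot: [[-0.73, 0.684, -0.001], [0.684, 0.73, -0.002], [-0.001, -0.002, -1.0]]
force: [-0.7, -0.3, 0.0]
grip_width: 1.001
finger_force: 0.0
```

Request:
arm_command --moves '[-0.027,0.004,0.008,0,0,0.25,-0.053,0.009,0.015,0,0,0.49,-0.08,0.013,0.023,0,0,0.73,-0.107,0.0175,0.03,0,0,0.977,-0.107,0.0175,0.03,0,0,0.977]'

```text
time: 1.35
position: [0.3106, 0.3898, 0.1699]
ee_rot: [[-0.326, 0.945, -0.001], [0.945, 0.326, -0.001], [-0.0, -0.001, -1.0]]
force: [-0.0, 0.1, 0.7]
grip_width: 0.997
finger_force: 0.0
```

Request:
arm_command --moves '[-0.023,0.015,0.005,0,0,0.25,-0.046,0.03,0.01,0,0,0.5,-0.069,0.045,0.015,0,0,0.75,-0.092,0.06,0.02,0,0,1,-0.092,0.06,0.02,0,0,1]'

```text
time: 1.98
position: [0.3972, 0.3229, 0.1502]
ee_rot: [[0.166, 0.986, -0.0], [0.986, -0.166, -0.0], [-0.0, -0.0, -1.0]]
force: [-0.1, 0.9, 0.3]
grip_width: 1.002
finger_force: 0.0
```

```bash
python3 - <<'E'
from h import *; from bench import env
c=env.capture("wrist"); cv2.imwrite("pics/w1.png",c["image"][...,::-1]); np.savez("w1.npz",**c)
plan(env,(397,323,75,-10.2,4),(397,323,34,-10.2,3))
E
```

```text
t 2.02 tcp [396.6 323.3 150.4] yaw -9.45 grip 0.998 F [-0.8 -0.1  0.4] ff 0.0
rows 4 d [-0.0003  0.0004  0.0754] r [-0.001 -0.     0.026] per-row mm 18.8 deg 0.2
rows 3 d [0.    0.    0.041] r [0. 0. 0.] per-row mm 13.7 deg 0.0
```

View pics/w1.png

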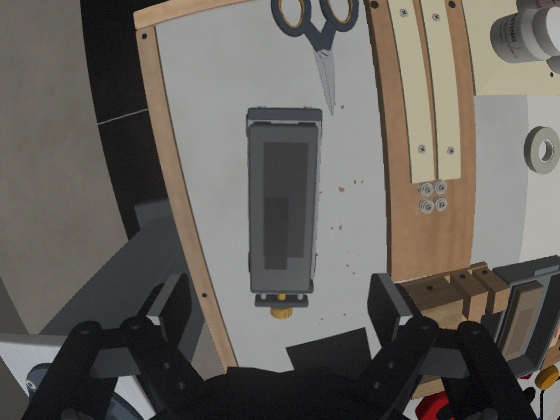

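The wrist view shows the thick stone with corners near (250,123), (319,125), (315,292) and (250,291). The far stop is at (247,107)–(322,108) and the thumbscrew at (282,312).

```bash
python3 - <<'E'
from h import *; from bench import env
c=dict(np.load("w1.npz"))
print(c["vfov"],c["cx"],c["cy"])
Q=onplane(c,[(250,123),(319,125),(315,292),(250,291)],.06,True); print(Q.round(4),rect(Q))
print("stop +y outer top edge",onplane(c,[(247,107),(322,108),(248,122),(322,123)],.04,True).round(4))
print("stop -y",onplane(c,[(256,294),(310,293),(256,306),(310,306)],.04,True).round(4))
E
```

```text
65.70646984690485 279.0477131050892 213.95061982076714
[[0.3883 0.3955]
 [0.4365 0.386 ]
 [0.4156 0.2518]
 [0.362  0.262 ]] [401.5 323.7  79.3  54.6 136. ]
stop +y outer top edge [[0.3864 0.4077]
 [0.443  0.3975]
 [0.3851 0.396 ]
 [0.4413 0.3859]]
stop -y [[0.3626 0.246 ]
 [0.4114 0.2388]
 [0.3599 0.2328]
 [0.4096 0.2243]]
```

Request:
arm_command --moves '[0,0,0.019,0,0,0.01,0,0,0.038,0,0,0.02,0,0,0.056,0,0,0.026,0,0,0.075,0,0,0.026,0,0,0.075,0,0,0.026]'

```text
time: 2.65
position: [0.3954, 0.3233, 0.0746]
ee_rot: [[0.176, 0.984, -0.002], [0.984, -0.176, -0.001], [-0.002, -0.002, -1.0]]
force: [-0.3, -0.4, 0.9]
grip_width: 0.996
finger_force: 0.0
```

Request:
arm_command --moves '[0,0.001,0.012,0,0,0,0,0.002,0.024,0,0,0,0,0.002,0.034,0,0,0,0,0.002,0.0405,0,0,0,0,0.002,0.0405,0,0,0]'

```text
time: 3.28
position: [0.3987, 0.3221, 0.0342]
ee_rot: [[0.18, 0.984, -0.001], [0.984, -0.18, -0.001], [-0.001, -0.001, -1.0]]
force: [-0.2, 0.1, -0.7]
grip_width: 0.999
finger_force: 0.0
```

Request:
arm_command --moves '[0,0,0,0,0,0,0,0,0,0,0,0,0,0,0,0,0,0,0,0,0,0,0,0,0,0,0,0,0,0]' --fingers 1 --newtons 60

```text
time: 3.9
position: [0.3991, 0.3226, 0.0354]
ee_rot: [[0.18, 0.984, 0.001], [0.984, -0.18, 0.001], [0.001, 0.001, -1.0]]
force: [-1.5, -0.5, 5.6]
grip_width: 0.576
finger_force: 63.6
```

```bash
python3 - <<'E'
from h import *; from bench import env
plan(env,(397,323,100,-10.2,3),(431,66,100,7.3,5),(431,66,30,7.3,4),(431,66,8,7.3,4))
E
```

```text
t 3.90 tcp [399.1 322.6  35.4] yaw -10.37 grip 0.576 F [-1.5 -0.5  5.6] ff 63.6
rows 3 d [ 0.     -0.0021 -0.0646] r [ 0.001 -0.001 -0.006] per-row mm 21.6 deg 0.1
rows 5 d [-0.2469  0.079   0.    ] r [ 0.     0.    -0.611] per-row mm 51.8 deg 3.5
rows 4 d [0.   0.   0.07] r [0. 0. 0.] per-row mm 17.5 deg 0.0
rows 4 d [0.    0.    0.022] r [0. 0. 0.] per-row mm 5.5 deg 0.0
```

Request:
arm_command --moves '[0,0,-0.012,0,0,0,0,0,-0.03,0,0,0,0,0,-0.048,0,0,0,0,0,-0.066,0,0,0,0,0,-0.066,0,0,0]'

```text
time: 4.53
position: [0.3996, 0.3229, 0.1021]
ee_rot: [[0.18, 0.984, 0.002], [0.984, -0.18, 0.001], [0.002, 0.002, -1.0]]
force: [0.2, -0.8, -4.8]
grip_width: 0.572
finger_force: 63.3
```

```bash
python3 - <<'E'
from h import *; from bench import env
c=env.capture("wrist"); np.savez("w2.npz",**c)
plan(env,(431,66,100,7.3,5),(431,66,30,7.3,4),(431,66,8,7.3,4))
E
```

```text
t 4.58 tcp [399.1 322.5 101.1] yaw -10.37 grip 0.573 F [-1.  -0.5 -5.6] ff 63.3
rows 5 d [-0.2466  0.0776  0.001 ] r [ 0.001 -0.001 -0.617] per-row mm 51.7 deg 3.5
rows 4 d [0.   0.   0.07] r [0. 0. 0.] per-row mm 17.5 deg 0.0
rows 4 d [0.    0.    0.022] r [0. 0. 0.] per-row mm 5.5 deg 0.0
```

Request:
arm_command --moves '[-0.04,0.013,0,0,0,-0.1,-0.095,0.03,0,0,0,-0.24,-0.15,0.047,0,0,0,-0.38,-0.205,0.064,0,0,0,-0.52,-0.2466,0.0776,0,0,0,-0.617]'

```text
time: 5.2
position: [0.4301, 0.0637, 0.1001]
ee_rot: [[-0.128, 0.992, -0.001], [0.992, 0.128, -0.001], [-0.0, -0.001, -1.0]]
force: [1.6, 0.7, -5.5]
grip_width: 0.571
finger_force: 63.3
```

Request:
arm_command --moves '[0,0,0.015,0,0,0,0,0,0.035,0,0,0,0,0,0.055,0,0,0,0,0,0.07,0,0,0,0,0,0.07,0,0,0]'

```text
time: 5.82
position: [0.4293, 0.0656, 0.0294]
ee_rot: [[-0.127, 0.992, -0.003], [0.992, 0.127, -0.001], [-0.0, -0.004, -1.0]]
force: [0.2, -0.0, -4.3]
grip_width: 0.571
finger_force: 63.3
```

```bash
python3 - <<'E'
from h import *; from bench import env
plan(env,(431,66,9,7.3,4))
# check holder with the top camera, now empty
c=env.capture("top"); np.savez("top1.npz",**c); cv2.imwrite("pics/top1.png",cv2.resize(c["image"][235:290,105:290],None,fx=4,fy=4,interpolation=2)[...,::-1])
E
```

```text
t 5.83 tcp [429.3  65.6  29.4] yaw 7.30 grip 0.571 F [ 0.2 -0.  -4.3] ff 63.3
rows 4 d [0.0002 0.0018 0.0204] r [-0.007  0.     0.   ] per-row mm 5.1 deg 0.1
```

View pics/top1.png

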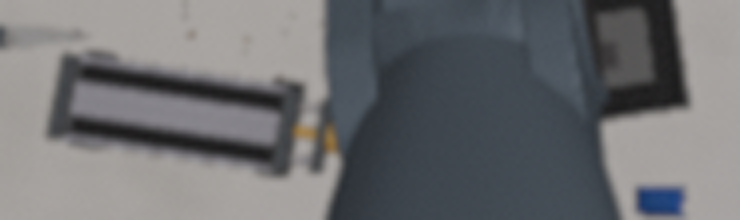

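The crop shows the empty holder, with its stops' inner faces around crop (76,98) and (282,122), and the thick stone over the mat.

Request:
arm_command --moves '[0,0.001,0.008,0,0,0,0,0.001,0.014,0,0,0,0,0.001,0.018,0,0,0,0,0.001,0.0205,0,0,0,0,0.001,0.0205,0,0,0]'

```text
time: 6.5
position: [0.4317, 0.066, 0.0102]
ee_rot: [[-0.127, 0.992, -0.0], [0.992, 0.127, -0.0], [-0.0, -0.0, -1.0]]
force: [-0.7, -0.6, -3.1]
grip_width: 0.571
finger_force: 63.6
```

```bash
python3 - <<'E'
from h import *; from bench import env
c=dict(np.load("top1.npz"))
q=np.array([(82,62),(70,135),(277,160),(287,85)])/4+[105-.375,235-.375]
for z in(.035,.04):
    w=onplane(c,q,z); print(w.round(4),w.mean(0).round(4),np.degrees(np.arctan2(*(w[:2].mean(0)-w[2:].mean(0))[::-1])).round(2))
plan(env,(431,66,7,7.3,4))
E
```

```text
[[0.4357 0.3855]
 [0.387  0.3927]
 [0.3663 0.2537]
 [0.4163 0.2472]] [0.4013 0.3198] 81.78
[[0.4355 0.3838]
 [0.3869 0.391 ]
 [0.3663 0.2525]
 [0.4161 0.246 ]] [0.4012 0.3183] 81.78
t 6.50 tcp [431.7  66.   10.2] yaw 7.30 grip 0.571 F [-0.7 -0.6 -3.1] ff 63.6
rows 4 d [ 0.0001 -0.0007  0.0032] r [-0.001  0.     0.   ] per-row mm 0.8 deg 0.0
```

Request:
arm_command --moves '[0,0,0.001,0,0,0,0,0,0.0015,0,0,0,0,0,0.002,0,0,0,0,0,0.0025,0,0,0,0,0,0.003,0,0,0]'

```text
time: 7.12
position: [0.432, 0.066, 0.0083]
ee_rot: [[-0.127, 0.992, 0.001], [0.992, 0.127, -0.0], [-0.0, 0.001, -1.0]]
force: [-6.5, -1.9, 22.2]
grip_width: 0.57
finger_force: 66.5
```

Request:
arm_command --moves '[0,0,-0.001,0,0,0,0,0,-0.001,0,0,0,0,0,-0.001,0,0,0,0,0,-0.002,0,0,0,0,0,-0.002,0,0,0]' --fingers -1

```text
time: 7.75
position: [0.4319, 0.066, 0.0093]
ee_rot: [[-0.127, 0.992, -0.0], [0.992, 0.127, -0.0], [-0.0, -0.0, -1.0]]
force: [0.4, -0.5, 0.3]
grip_width: 1.0
finger_force: 0.0
```

Request:
arm_command --moves '[0,0,-0.02,0,0,0,0,0,-0.06,0,0,0,0,0,-0.1,0,0,0,0,0,-0.12,0,0,0,0,0,-0.12,0,0,0]'

```text
time: 8.38
position: [0.4329, 0.0661, 0.1305]
ee_rot: [[-0.127, 0.992, 0.003], [0.992, 0.127, 0.0], [0.0, 0.003, -1.0]]
force: [0.0, -0.1, -0.1]
grip_width: 1.003
finger_force: 0.0
```

```bash
python3 - <<'E'
from h import *; from bench import env
plan(env,(681,108.5,130,-2.0,5))
c=env.capture("wrist"); np.savez("w3.npz",**c); cv2.imwrite("pics/w3.png",c["image"][...,::-1])
E
```

```text
t 8.38 tcp [432.9  66.1 130.5] yaw 7.30 grip 1.003 F [ 0.  -0.1 -0.1] ff 0.0
rows 5 d [0.0105 0.2515 0.0013] r [ 0.006 -0.     0.325] per-row mm 50.3 deg 1.9
```

View pics/w3.png

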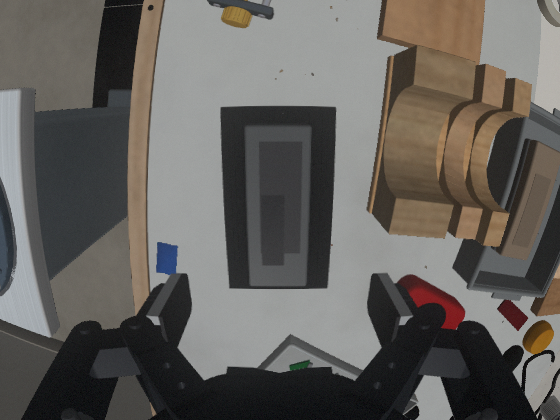

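The thick stone lies flat on the mat, centred near (278,205). Now over to the tub.

Request:
arm_command --moves '[0.002,0.04,0,0,0,0.05,0.004,0.1,0,0,0,0.13,0.006,0.16,0,0,0,0.2,0.009,0.215,0,0,0,0.27,0.0105,0.2515,0,0,0,0.325]' --fingers -0.5

```text
time: 9.05
position: [0.6815, 0.1087, 0.1265]
ee_rot: [[0.036, 0.999, -0.002], [0.999, -0.036, -0.0], [-0.001, -0.002, -1.0]]
force: [-0.1, -0.2, 0.4]
grip_width: 0.75
finger_force: 0.0
```

Request:
arm_command --moves '[0,0,0,0,0,0,0,0,0,0,0,0,0,0,0,0,0,0,0,0,0,0,0,0,0,0,0,0,0,0]'

```text
time: 9.68
position: [0.6797, 0.1083, 0.1299]
ee_rot: [[0.035, 0.999, 0.001], [0.999, -0.035, -0.0], [0.0, 0.001, -1.0]]
force: [-0.7, 0.2, 0.0]
grip_width: 0.751
finger_force: 0.0
```

```bash
python3 - <<'E'
from h import *; from bench import env
plan(env,(681,108.5,55,-2.0,5),(681,108.5,14,-2,5))
c=env.capture("wrist"); np.savez("w4.npz",**c); cv2.imwrite("pics/w4.png",c["image"][...,::-1])
E
```

```text
t 9.68 tcp [679.7 108.3 129.9] yaw -2.00 grip 0.751 F [-0.7  0.2  0. ] ff 0.0
rows 5 d [0.0002 0.0012 0.0749] r [ 0.001 -0.    -0.   ] per-row mm 15.0 deg 0.0
rows 5 d [0.    0.    0.041] r [0. 0. 0.] per-row mm 8.2 deg 0.0
```

View pics/w4.png

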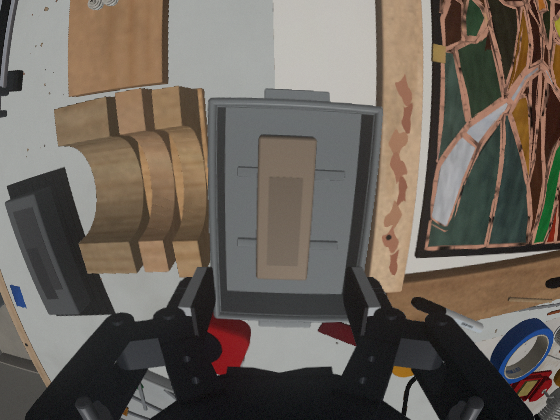

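The tub view shows the middle stone at corners (259,136), (316,137), (309,280) and (257,278), aligned with the fingers and clear of the walls.

```bash
python3 - <<'E'
from h import *
c=dict(np.load("w4.npz")); Q=onplane(c,[(259,136),(316,137),(309,280),(257,278)],.03,True); print(Q.round(4),rect(Q))
E
```

```text
[[0.6667 0.1687]
 [0.709  0.1667]
 [0.7029 0.0468]
 [0.6585 0.0505]] [683.7 107.9  87.1  44.5 120. ]
```

Request:
arm_command --moves '[0,0.001,0.015,0,0,0,0,0.001,0.035,0,0,0,0,0.001,0.055,0,0,0,0,0.001,0.075,0,0,0,0,0.001,0.075,0,0,0]'

```text
time: 10.35
position: [0.6794, 0.1081, 0.0517]
ee_rot: [[0.035, 0.999, -0.004], [0.999, -0.035, -0.001], [-0.001, -0.004, -1.0]]
force: [-0.2, -0.9, 0.6]
grip_width: 0.753
finger_force: 0.0
```

Request:
arm_command --moves '[0,0.001,0.012,0,0,0,0,0.002,0.024,0,0,0,0,0.002,0.034,0,0,0,0,0.002,0.042,0,0,0,0,0.002,0.042,0,0,0]'

```text
time: 10.98
position: [0.6825, 0.1082, 0.0115]
ee_rot: [[0.035, 0.999, -0.001], [0.999, -0.035, -0.0], [-0.0, -0.001, -1.0]]
force: [-0.1, -0.1, -0.7]
grip_width: 0.753
finger_force: 0.0
```

Request:
arm_command --moves '[0,0,0,0,0,0,0,0,0,0,0,0,0,0,0,0,0,0,0,0,0,0,0,0,0,0,0,0,0,0]' --fingers 1 --newtons 50

```text
time: 11.6
position: [0.6835, 0.1083, 0.0131]
ee_rot: [[0.035, 0.999, 0.001], [0.999, -0.035, 0.0], [0.0, 0.001, -1.0]]
force: [-0.3, 0.3, 6.1]
grip_width: 0.499
finger_force: 51.4
```

```bash
python3 - <<'E'
from h import *; from bench import env
plan(env,(682,108,130,-2,5),(540,222,150,-5.5,5),(398.5,322.5,130,-10,5))
E
```

```text
t 11.60 tcp [683.5 108.3  13.1] yaw -2.00 grip 0.499 F [-0.3  0.3  6.1] ff 51.4
rows 5 d [-0.0004 -0.0013 -0.1169] r [ 0.002 -0.    -0.   ] per-row mm 23.4 deg 0.0
rows 5 d [ 0.109  -0.1459 -0.02  ] r [0.    0.    0.122] per-row mm 36.6 deg 0.7
rows 5 d [ 0.0865 -0.1505  0.02  ] r [0.    0.    0.157] per-row mm 34.9 deg 0.9
```

Request:
arm_command --moves '[0,0,-0.01,0,0,0,0,0,-0.035,0,0,0,0,0,-0.065,0,0,0,0,0,-0.1,0,0,0,0,0,-0.118,0,0,0]'

```text
time: 12.22
position: [0.6834, 0.1083, 0.1326]
ee_rot: [[0.035, 0.999, 0.002], [0.999, -0.035, 0.0], [0.0, 0.002, -1.0]]
force: [0.5, -0.8, -2.8]
grip_width: 0.499
finger_force: 50.9
```

Request:
arm_command --moves '[0.02,-0.026,-0.004,0,0,0.02,0.042,-0.056,-0.008,0,0,0.05,0.065,-0.087,-0.012,0,0,0.07,0.088,-0.118,-0.016,0,0,0.1,0.109,-0.146,-0.02,0,0,0.122]'

```text
time: 12.85
position: [0.5395, 0.2229, 0.1506]
ee_rot: [[0.096, 0.995, -0.001], [0.995, -0.096, -0.0], [-0.0, -0.001, -1.0]]
force: [-0.0, -0.5, -1.3]
grip_width: 0.5
finger_force: 51.0
```

```bash
python3 - <<'E'
from h import *; from bench import env
plan(env,(399,322,130,-10,5))
c=env.capture("top"); np.savez("top2.npz",**c)
P=cloud(c); Z=np.where(c["depth"]>0,P[...,2],-1)
a,b,e,f=(112,242,200,285)
for lo,hi in((.012,.06),(.02,.06),(.031,.06)):
    k=np.zeros((420,560),np.uint8); k[b:f,a:e]=((Z>lo)&(Z<hi))[b:f,a:e]
    n,l,s,ce=cv2.connectedComponentsWithStats(k,connectivity=4)
    for i in range(1,n):
        if s[i,4]>25: q=l==i; print(lo,s[i,4],rect(P[q][:,:2]),np.median(P[q][:,2]).round(3))
cv2.imwrite("pics/top2.png",cv2.resize(c["image"][238:288,112:200],(792,450),interpolation=2)[...,::-1])
E
```

```text
t 12.85 tcp [539.5 222.9 150.6] yaw -5.51 grip 0.500 F [-0.  -0.5 -1.3] ff 51.0
rows 5 d [ 0.0851 -0.1493  0.0207] r [-0.001  0.001  0.157] per-row mm 34.6 deg 0.9
```

View pics/top2.png

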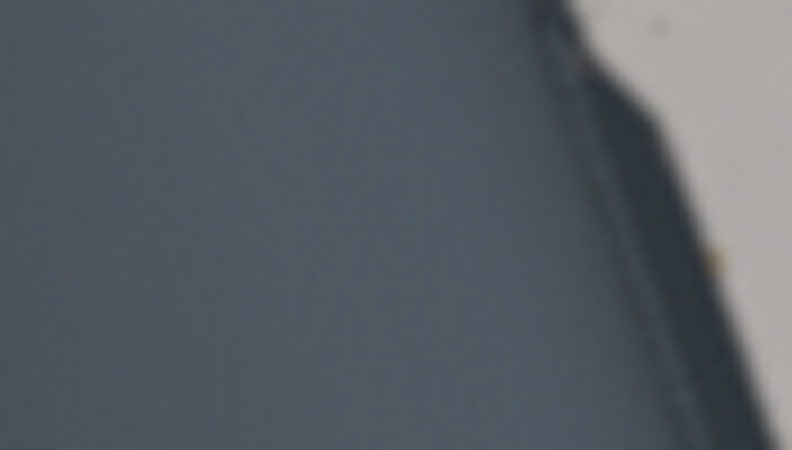

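The arm hides the holder here, so I'll use the earlier top1 picture, where it was empty and visible.

```bash
python3 - <<'E'
from h import *
c=dict(np.load("top1.npz"))
P=cloud(c); Z=np.where(c["depth"]>0,P[...,2],-1)
a,b,e,f=(112,242,181,285)
for lo,hi in((.012,.06),(.018,.033),(.034,.06)):
    k=np.zeros((420,560),np.uint8); k[b:f,a:e]=((Z>lo)&(Z<hi))[b:f,a:e]
    n,l,s,ce=cv2.connectedComponentsWithStats(k,connectivity=4)
    for i in range(1,n):
        if s[i,4]>15: q=l==i; print(lo,s[i,4],rect(P[q][:,:2]),P[q].mean(0).round(4))
E
```

```text
0.012 1377 [397.9 320.4  79.8  59.9 170.4] [0.3983 0.323  0.028 ]
0.018 1157 [398.6 324.7  79.8  59.9 144.3] [0.3988 0.3253 0.0266]
0.018 28 [373.9 242.4  -9.9   8.3  35.5] [0.3729 0.2438 0.0255]
0.034 74 [412.3 397.6  -7.9  11.3  54.5] [0.4133 0.3973 0.0378]
0.034 75 [385.  247.4 -11.5  10.5  57.2] [0.3853 0.2473 0.0379]
```

```bash
python3 - <<'E'
from h import *; from bench import env
plan(env,(398.8,322.5,130,-10.2,5),(398.8,322.5,60,-10.2,4))
E
```

```text
t 12.90 tcp [536.5 225.  151.2] yaw -5.44 grip 0.504 F [-4.4  0.1 -2.3] ff 51.1
rows 5 d [ 0.084  -0.1463  0.0216] r [-0.005 -0.001  0.166] per-row mm 34.0 deg 1.0
rows 4 d [0.   0.   0.07] r [0. 0. 0.] per-row mm 17.5 deg 0.0
```

Request:
arm_command --moves '[0.016,-0.027,0.004,0,0,0.03,0.034,-0.058,0.008,0,0,0.06,0.052,-0.09,0.012,0,0,0.1,0.07,-0.122,0.016,0,0,0.13,0.0855,-0.149,0.02,0,0,0.163]'

```text
time: 13.52
position: [0.3996, 0.3222, 0.1304]
ee_rot: [[0.177, 0.984, -0.0], [0.984, -0.177, -0.0], [-0.0, -0.0, -1.0]]
force: [0.9, -0.3, -2.3]
grip_width: 0.504
finger_force: 51.2
```

Request:
arm_command --moves '[0,0,0.015,0,0,0,0,0,0.035,0,0,0,0,0,0.055,0,0,0,0,0,0.068,0,0,0,0,0,0.068,0,0,0]'

```text
time: 14.15
position: [0.4006, 0.3209, 0.0614]
ee_rot: [[0.177, 0.984, -0.002], [0.984, -0.177, -0.001], [-0.002, -0.001, -1.0]]
force: [-0.1, 0.6, -1.1]
grip_width: 0.503
finger_force: 51.2
```

```bash
python3 - <<'E'
from h import *; from bench import env
plan(env,(398.8,322.5,38,-10.2,4))
E
```

```text
t 14.15 tcp [400.6 320.9  61.4] yaw -10.20 grip 0.503 F [-0.1  0.6 -1.1] ff 51.2
rows 4 d [ 0.0013 -0.002   0.0234] r [-0.002  0.003  0.   ] per-row mm 5.9 deg 0.0
```

Request:
arm_command --moves '[0.0005,-0.001,0.01,0,0,0,0.0005,-0.001,0.018,0,0,0,0.0005,-0.001,0.023,0,0,0,0.0005,-0.001,0.025,0,0,0,0.0005,-0.001,0.025,0,0,0]'

```text
time: 14.78
position: [0.3999, 0.3224, 0.0373]
ee_rot: [[0.176, 0.984, -0.0], [0.984, -0.176, -0.0], [-0.0, -0.0, -1.0]]
force: [0.1, -0.7, -2.5]
grip_width: 0.507
finger_force: 51.3
```

Request:
arm_command --moves '[0,0,0.0005,0,0,0,0,0,0.001,0,0,0,0,0,0.0015,0,0,0,0,0,0.002,0,0,0,0,0,0.002,0,0,0]'

```text
time: 15.4
position: [0.3998, 0.3223, 0.0352]
ee_rot: [[0.177, 0.984, -0.0], [0.984, -0.177, -0.0], [-0.0, -0.0, -1.0]]
force: [-0.6, -0.3, -2.4]
grip_width: 0.504
finger_force: 51.3
```

Not in contact yet, so I'll go on a little.

Request:
arm_command --moves '[0,-0.0005,0.0005,0,0,0,0,-0.0005,0.001,0,0,0,0,-0.0005,0.0015,0,0,0,0,-0.0005,0.002,0,0,0,0,-0.0005,0.002,0,0,0]'

```text
time: 16.02
position: [0.3997, 0.3225, 0.0349]
ee_rot: [[0.177, 0.984, 0.001], [0.984, -0.177, 0.001], [0.001, 0.001, -1.0]]
force: [-4.2, -4.7, 19.4]
grip_width: 0.503
finger_force: 53.6
```

Request:
arm_command --moves '[0,0,-0.001,0,0,0,0,0,-0.001,0,0,0,0,0,-0.001,0,0,0,0,0,-0.002,0,0,0,0,0,-0.002,0,0,0]' --fingers -0.6

```text
time: 16.65
position: [0.3994, 0.3225, 0.0353]
ee_rot: [[0.177, 0.984, -0.0], [0.984, -0.177, -0.0], [-0.0, -0.0, -1.0]]
force: [-0.3, -0.3, 0.9]
grip_width: 0.802
finger_force: 0.0
```

Request:
arm_command --moves '[0,0,-0.02,0,0,0,0,0,-0.06,0,0,0,0,0,-0.1,0,0,0,0,0,-0.115,0,0,0,0,0,-0.115,0,0,0]'

```text
time: 17.27
position: [0.3997, 0.3227, 0.1507]
ee_rot: [[0.177, 0.984, 0.001], [0.984, -0.177, 0.001], [0.001, 0.001, -1.0]]
force: [-0.2, -0.4, -0.1]
grip_width: 0.798
finger_force: 0.0
```

```bash
python3 - <<'E'
from h import *; from bench import env
c=env.capture("wrist"); np.savez("w5.npz",**c); cv2.imwrite("pics/w5.png",c["image"][...,::-1])
plan(env,(430,120,150,-4,5),(400,-150,150,3,5),(377.5,-341,110,7,5),(377.5,-341,50,7,5))
E
```

```text
t 17.32 tcp [399.2 322.4 149.6] yaw -10.17 grip 0.800 F [-0.3 -0.4 -0.6] ff 0.0
rows 5 d [-0.1937  0.066  -0.0003] r [-0.001  0.001 -0.215] per-row mm 40.9 deg 1.2
rows 5 d [-0.2714 -0.0111  0.    ] r [ 0.     0.    -0.244] per-row mm 54.3 deg 1.4
rows 5 d [-0.1896 -0.0325  0.04  ] r [ 0.    0.   -0.14] per-row mm 39.3 deg 0.8
rows 5 d [0.   0.   0.06] r [0. 0. 0.] per-row mm 12.0 deg 0.0
```

View pics/w5.png

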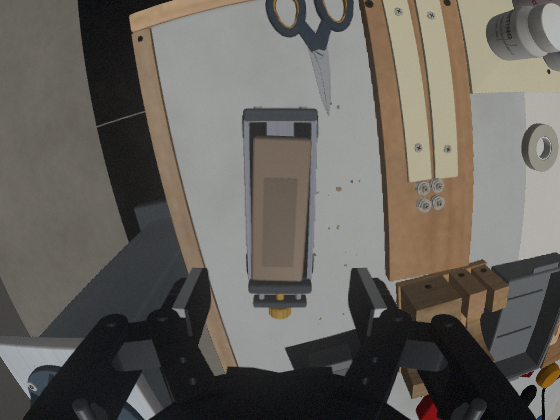

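The middle stone lies on the holder's bed, corners around (254,136), (311,140), (305,283) and (251,279). I'll compute its offset and angle.

```bash
python3 - <<'E'
from h import *
c=dict(np.load("w5.npz")); im=c["image"]; hsv=cv2.cvtColor(im,cv2.COLOR_RGB2HSV)
k=np.zeros((420,560),np.uint8); m=((hsv[...,1]>40)&(hsv[...,0]<25)); k[125:292,243:320]=m[125:292,243:320]
n,l,s,_=cv2.connectedComponentsWithStats(k); q=l==1+s[1:,4].argmax()
cs=max(cv2.findContours(q.astype(np.uint8),0,1)[0],key=len)[:,0]
print(s[1:,4].max(),"stone",rect(onplane(c,cs,.052,True)))
cs=cv2.approxPolyDP(cs,4,True)[:,0]; print(cs.tolist())
# top1's holder as seen in wrist: bed corners
Q=onplane(c,[(247,121),(317,121),(312,283),(249,283)],.04,True);print(Q.round(4),rect(Q))
t=np.radians(79.8); R=np.array([[np.sin(t),-np.cos(t)],[np.cos(t),np.sin(t)]])
E
```

```text
7895 stone [399.5 322.5  77.8  43.9 119.8]
[[255, 137], [252, 278], [299, 281], [310, 141]]
[[0.3879 0.397 ]
 [0.4411 0.3875]
 [0.4164 0.2486]
 [0.3606 0.2587]] [401.1 323.1  79.7  56.7 141.1]
```

Request:
arm_command --moves '[-0.03,0.01,0,0,0,-0.04,-0.07,0.024,0,0,0,-0.08,-0.11,0.038,0,0,0,-0.12,-0.155,0.053,0,0,0,-0.17,-0.194,0.066,0,0,0,-0.215]'

```text
time: 17.95
position: [0.4291, 0.1181, 0.1486]
ee_rot: [[0.069, 0.998, -0.003], [0.998, -0.069, -0.001], [-0.001, -0.003, -1.0]]
force: [0.2, -0.3, 0.5]
grip_width: 0.8
finger_force: 0.0
```

```bash
python3 - <<'E'
from h import *; from bench import env
c=env.capture("top"); np.savez("top3.npz",**c)
P=cloud(c); Z=np.where(c["depth"]>0,P[...,2],-1)
a,b,e,f=(112,242,181,285)
for lo,hi in((.012,.06),(.0435,.06),(.034,.043)):
    k=np.zeros((420,560),np.uint8); k[b:f,a:e]=((Z>lo)&(Z<hi))[b:f,a:e]
    n,l,s,ce=cv2.connectedComponentsWithStats(k,connectivity=4)
    for i in range(1,n):
        if s[i,4]>30: q=l==i; print(lo,s[i,4],rect(P[q][:,:2]),P[q].mean(0).round(4))
plan(env,(400,-150,150,3,5))
E
```

```text
0.012 393 [407.7 374.   -8.7  59.   59.9] [0.4066 0.3784 0.0397]
0.0435 181 [406.  362.4 -11.4  37.4  44.2] [0.4048 0.366  0.0497]
0.034 70 [411.8 397.8  -8.7  10.7  54.2] [0.4107 0.3983 0.0378]
t 18.00 tcp [429.2 114.8 148.6] yaw -3.99 grip 0.801 F [-0.7 -2.5 -0.3] ff 0.0
rows 5 d [-0.2662 -0.0107 -0.0005] r [-0.006  0.006 -0.244] per-row mm 53.3 deg 1.4
```

Middle stone: within 2 mm and about 2° of square, which is well inside tolerance. Next, the rack.

Request:
arm_command --moves '[-0.05,-0.002,0,0,0,-0.04,-0.105,-0.004,0,0,0,-0.1,-0.16,-0.006,0,0,0,-0.15,-0.215,-0.009,0,0,0,-0.2,-0.268,-0.0107,0,0,0,-0.244]' --fingers -0.4

```text
time: 18.62
position: [0.3994, -0.1481, 0.1488]
ee_rot: [[-0.053, 0.999, -0.002], [0.999, 0.053, 0.001], [0.001, -0.002, -1.0]]
force: [1.3, 0.7, 0.8]
grip_width: 0.702
finger_force: 0.0
```

Request:
arm_command --moves '[-0.038,-0.006,0.002,0,0,-0.03,-0.085,-0.014,0.004,0,0,-0.06,-0.13,-0.022,0.006,0,0,-0.1,-0.17,-0.029,0.008,0,0,-0.12,-0.1896,-0.0325,0.01,0,0,-0.14]'

```text
time: 19.25
position: [0.377, -0.3391, 0.1383]
ee_rot: [[-0.12, 0.993, -0.002], [0.993, 0.12, 0.002], [0.002, -0.002, -1.0]]
force: [0.4, 0.4, 0.0]
grip_width: 0.698
finger_force: 0.0
```

```bash
python3 - <<'E'
from h import *; from bench import env
c=env.capture("wrist"); np.savez("w6.npz",**c); cv2.imwrite("pics/w6.png",c["image"][...,::-1])
plan(env,(377.8,-341,60,7,5),(377.8,-341,26,7,5))
E
```

```text
t 19.30 tcp [ 377.  -340.4  138.1] yaw 6.91 grip 0.695 F [ 0.1 -2.   0.1] ff 0.0
rows 5 d [-0.0007  0.0009  0.078 ] r [-0.004 -0.002 -0.003] per-row mm 15.6 deg 0.0
rows 5 d [0.    0.    0.034] r [0. 0. 0.] per-row mm 6.8 deg 0.0
```

View pics/w6.png

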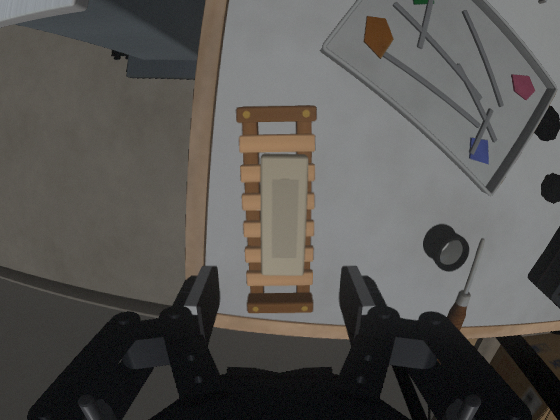

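The thin stone is at corners (262,155), (308,157), (303,275) and (262,275). The rack's end bars have outer corners (237,107), (317,107), (313,312) and (248,313).

```bash
python3 - <<'E'
from h import *
c=dict(np.load("w6.npz"))
print("rack",rect(onplane(c,[(237,107),(317,107),(313,312),(248,313)],.036,True)),onplane(c,[(237,107),(317,107),(313,312),(248,313)],.036,True).round(3))
print("thin",rect(onplane(c,[(262,155),(308,157),(303,275),(262,275)],.042,True)))
c=dict(np.load("top3.npz")); c=c if 0 else c
P=cloud(c); Z=np.where(c["depth"]>0,P[...,2],-1)
k=np.zeros((420,560),np.uint8); k[240:290,350:440]=(Z>.012)[240:290,350:440]
n,l,s,_=cv2.connectedComponentsWithStats(k,connectivity=4); q=l==1+s[1:,4].argmax(); print("rack top3",rect(P[q][:,:2]),P[q].mean(0).round(4))
E
```

```text
rack [ 376.9 -346.2  -82.2   59.6  179.4] [[ 0.335 -0.261]
 [ 0.394 -0.254]
 [ 0.418 -0.431]
 [ 0.359 -0.439]]
thin [ 380.3 -342.6  -84.1   34.3   99.6]
rack top3 [ 373.8 -344.3  -82.2   59.7  182. ] [ 0.3741 -0.3438  0.0312]
```

Request:
arm_command --moves '[-0.0005,0.001,0.015,0,0,0,-0.0005,0.001,0.035,0,0,0,-0.0005,0.001,0.06,0,0,0,-0.0005,0.001,0.078,0,0,0,-0.0005,0.001,0.078,0,0,0]' --fingers -0.2

```text
time: 19.92
position: [0.3779, -0.3359, 0.0601]
ee_rot: [[-0.123, 0.992, -0.003], [0.992, 0.123, 0.003], [0.003, -0.003, -1.0]]
force: [-0.8, 0.5, -0.7]
grip_width: 0.599
finger_force: 0.0
```

Request:
arm_command --moves '[0,0,0.01,0,0,0,0,0,0.02,0,0,0,0,0.001,0.026,0,0,0,0,0.001,0.03,0,0,0,0,0.001,0.032,0,0,0]'

```text
time: 20.55
position: [0.3801, -0.3381, 0.0302]
ee_rot: [[-0.122, 0.993, -0.0], [0.993, 0.122, -0.0], [-0.0, -0.0, -1.0]]
force: [-0.7, 0.3, -0.2]
grip_width: 0.603
finger_force: 0.0
```

```bash
python3 - <<'E'
from h import *; from bench import env
plan(env,(378.5,-341,26,7,5))
E
```

```text
t 20.55 tcp [ 380.1 -338.1   30.2] yaw 6.99 grip 0.603 F [-0.7  0.3 -0.2] ff 0.0
rows 5 d [-0.0027 -0.002   0.0042] r [-0.  0. -0.] per-row mm 1.1 deg 0.0
```

Request:
arm_command --moves '[-0.002,-0.001,0.002,0,0,0,-0.003,-0.001,0.003,0,0,0,-0.003,-0.001,0.004,0,0,0,-0.003,-0.001,0.004,0,0,0,-0.003,-0.001,0.004,0,0,0]'

```text
time: 21.18
position: [0.3795, -0.3411, 0.0264]
ee_rot: [[-0.122, 0.993, 0.0], [0.993, 0.122, -0.0], [-0.0, 0.0, -1.0]]
force: [0.0, -0.9, 0.0]
grip_width: 0.601
finger_force: 0.0
```

Request:
arm_command --moves '[0,0,0,0,0,0,0,0,0,0,0,0,0,0,0,0,0,0,0,0,0,0,0,0,0,0,0,0,0,0]' --fingers 1 --newtons 40

```text
time: 21.8
position: [0.3795, -0.3412, 0.0266]
ee_rot: [[-0.122, 0.993, 0.0], [0.993, 0.122, -0.0], [-0.0, 0.0, -1.0]]
force: [-0.4, 0.8, 5.1]
grip_width: 0.411
finger_force: 40.6
```

Request:
arm_command --moves '[0,0,-0.005,0,0,0,0,0,-0.015,0,0,0,0,0,-0.03,0,0,0,0,0,-0.04,0,0,0,0,0,-0.04,0,0,0]'

```text
time: 22.42
position: [0.3801, -0.3417, 0.0675]
ee_rot: [[-0.122, 0.993, 0.002], [0.993, 0.122, -0.002], [-0.002, 0.001, -1.0]]
force: [0.4, -0.6, -2.0]
grip_width: 0.407
finger_force: 40.2
```

```bash
python3 - <<'E'
from h import *; from bench import env
plan(env,(400,-300,150,7,3),(540,-100,150,2,5),(684,103,140,-4.3,5),(684,103,70,-4.3,4))
c=env.capture("wrist"); np.savez("w7.npz",**c); cv2.imwrite("pics/w7.png",c["image"][...,::-1])
E
```

```text
t 22.43 tcp [ 380.1 -341.7   67.5] yaw 6.99 grip 0.407 F [ 0.4 -0.6 -2. ] ff 40.2
rows 3 d [ 0.0388  0.025  -0.0825] r [ 0.003  0.003 -0.   ] per-row mm 31.5 deg 0.0
rows 5 d [0.1814 0.1633 0.    ] r [0.    0.    0.175] per-row mm 48.8 deg 1.0
rows 5 d [0.1979 0.151  0.01  ] r [0.   0.   0.22] per-row mm 49.8 deg 1.3
rows 4 d [0.   0.   0.07] r [0. 0. 0.] per-row mm 17.5 deg 0.0
```

View pics/w7.png

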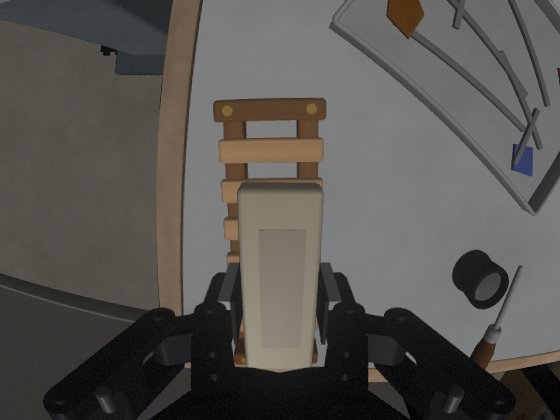

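The thin stone is held squarely, between about (240,185) and (320,365). Carry it high to the tub.

Request:
arm_command --moves '[0,0,-0.02,0,0,0,0.005,0.003,-0.045,0,0,0,0.015,0.01,-0.07,0,0,0,0.028,0.018,-0.0825,0,0,0,0.0388,0.025,-0.0825,0,0,0]'

```text
time: 23.1
position: [0.4001, -0.2989, 0.149]
ee_rot: [[-0.122, 0.993, 0.001], [0.993, 0.122, -0.001], [-0.001, 0.001, -1.0]]
force: [-0.4, 0.8, -1.6]
grip_width: 0.41
finger_force: 40.3
```

Request:
arm_command --moves '[0.03,0.027,0,0,0,0.03,0.07,0.062,0,0,0,0.07,0.11,0.099,0,0,0,0.1,0.148,0.133,0,0,0,0.14,0.1814,0.1633,0,0,0,0.175]'

```text
time: 23.72
position: [0.5399, -0.0972, 0.1474]
ee_rot: [[-0.035, 0.999, -0.002], [0.999, 0.035, 0.0], [0.0, -0.002, -1.0]]
force: [2.2, 0.6, -1.6]
grip_width: 0.408
finger_force: 40.3
```

Request:
arm_command --moves '[0.04,0.03,0.002,0,0,0.04,0.085,0.065,0.004,0,0,0.09,0.13,0.1,0.006,0,0,0.15,0.17,0.13,0.008,0,0,0.19,0.1979,0.151,0.01,0,0,0.22]'

```text
time: 24.35
position: [0.6838, 0.1062, 0.1366]
ee_rot: [[0.074, 0.997, -0.002], [0.997, -0.074, -0.0], [-0.0, -0.002, -1.0]]
force: [0.9, -0.8, -1.5]
grip_width: 0.409
finger_force: 40.3
```

```bash
python3 - <<'E'
from h import *; from bench import env
plan(env,(684,103,60,-4.3,5),(684,103,14,-4.3,4))
c=env.capture("top"); np.savez("top4.npz",**c)
P=cloud(c); Z=np.where(c["depth"]>0,P[...,2],-1)
k=np.zeros((420,560),np.uint8); k[240:290,350:440]=(Z>.012)[240:290,350:440]
n,l,s,_=cv2.connectedComponentsWithStats(k,connectivity=4); q=l==1+s[1:,4].argmax(); print("rack",rect(P[q][:,:2]),P[q].mean(0).round(4))
k[240:290,350:440]=(Z>.032)[240:290,350:440]
n,l,s,_=cv2.connectedComponentsWithStats(k,connectivity=4)
for i in range(1,n):
    if s[i,4]>15: q=l==i; print("bar",rect(P[q][:,:2]),P[q].mean(0).round(4))
E
```

```text
t 24.35 tcp [683.8 106.2 136.6] yaw -4.26 grip 0.409 F [ 0.9 -0.8 -1.5] ff 40.3
rows 5 d [-0.0031  0.0006  0.0766] r [-0.004  0.001  0.001] per-row mm 15.3 deg 0.0
rows 4 d [0.    0.    0.046] r [0. 0. 0.] per-row mm 11.5 deg 0.0
rack [ 373.8 -344.   -82.1   59.9  180.5] [ 0.3739 -0.3453  0.0252]
bar [ 384.7 -426.7    6.8   13.5   58.6] [ 0.3844 -0.4263  0.0363]
bar [ 362.6 -261.2    8.6   13.1   58. ] [ 0.3632 -0.2611  0.0363]
```

Request:
arm_command --moves '[-0.001,0,0.015,0,0,0,-0.001,0,0.035,0,0,0,-0.001,0,0.06,0,0,0,-0.001,0,0.078,0,0,0,-0.001,0,0.078,0,0,0]'

```text
time: 25.02
position: [0.6811, 0.101, 0.058]
ee_rot: [[0.076, 0.997, -0.005], [0.997, -0.076, -0.001], [-0.001, -0.005, -1.0]]
force: [-0.2, -0.2, -0.2]
grip_width: 0.41
finger_force: 40.3
```

Request:
arm_command --moves '[0,0,0.015,0,0,0,0,0,0.03,0,0,0,0,0,0.04,0,0,0,0,0,0.046,0,0,0,0,0,0.046,0,0,0]'

```text
time: 25.65
position: [0.6834, 0.1024, 0.0143]
ee_rot: [[0.075, 0.997, -0.001], [0.997, -0.075, -0.0], [-0.0, -0.001, -1.0]]
force: [-0.5, 0.2, -1.9]
grip_width: 0.408
finger_force: 40.4
```

Request:
arm_command --moves '[0,0,0,0,0,0,0,0,0,0,0,0,0,0,0,0,0,0,0,0,0,0,0,0,0,0,0,0,0,0]'

```text
time: 26.28
position: [0.6836, 0.1023, 0.0149]
ee_rot: [[0.075, 0.997, 0.0], [0.997, -0.075, -0.0], [-0.0, 0.0, -1.0]]
force: [-0.6, 0.8, -1.1]
grip_width: 0.407
finger_force: 40.4
```

Request:
arm_command --moves '[0,0,0.002,0,0,0,0,0,0.003,0,0,0,0,0,0.004,0,0,0,0,0,0.005,0,0,0,0,0,0.005,0,0,0]'

```text
time: 26.9
position: [0.6835, 0.1023, 0.0097]
ee_rot: [[0.075, 0.997, -0.0], [0.997, -0.075, -0.0], [-0.0, -0.0, -1.0]]
force: [0.1, 0.2, -1.3]
grip_width: 0.41
finger_force: 40.4
```

Request:
arm_command --moves '[0,0,0.0005,0,0,0,0,0,0.001,0,0,0,0,0,0.0015,0,0,0,0,0,0.002,0,0,0,0,0,0.002,0,0,0]'

```text
time: 27.52
position: [0.6836, 0.1023, 0.0086]
ee_rot: [[0.075, 0.997, 0.0], [0.997, -0.075, -0.0], [-0.0, 0.0, -1.0]]
force: [-2.2, -0.0, 5.1]
grip_width: 0.405
finger_force: 41.3
```

Request:
arm_command --moves '[0,0,0,0,0,0,0,0,0,0,0,0,0,0,0,0,0,0,0,0,-0.001,0,0,0,0,0,-0.001,0,0,0]' --fingers -0.3

```text
time: 28.15
position: [0.6837, 0.1023, 0.0088]
ee_rot: [[0.075, 0.997, 0.0], [0.997, -0.075, -0.0], [-0.0, 0.0, -1.0]]
force: [-0.6, 0.4, 1.3]
grip_width: 0.65
finger_force: 0.0
```

Request:
arm_command --moves '[0,0,-0.02,0,0,0,0,0,-0.06,0,0,0,0,0,-0.1,0,0,0,0,0,-0.125,0,0,0,0,0,-0.125,0,0,0]'

```text
time: 28.78
position: [0.6848, 0.1025, 0.1362]
ee_rot: [[0.075, 0.997, 0.004], [0.997, -0.075, 0.0], [0.001, 0.004, -1.0]]
force: [0.2, -0.5, -0.1]
grip_width: 0.652
finger_force: 0.0
```

```bash
python3 - <<'E'
from h import *; from bench import env
c=env.capture("wrist"); np.savez("w8.npz",**c); cv2.imwrite("pics/w8.png",c["image"][...,::-1])
c=dict(np.load("w3.npz"))
print("thick on mat",rect(onplane(c,[(246,126),(312,126),(307,287),(250,287)],.033,True)))
plan(env,(432,66,130,7.3,5))
E
```

```text
thick on mat [432.   66.8 -82.8  48.9 134. ]
t 28.82 tcp [684.  102.4 134.4] yaw -4.32 grip 0.650 F [ 0.  -0.4 -0.3] ff 0.0
rows 5 d [-0.0553 -0.2486  0.004 ] r [ 0.003 -0.    -0.406] per-row mm 50.9 deg 2.3
```

View pics/w8.png

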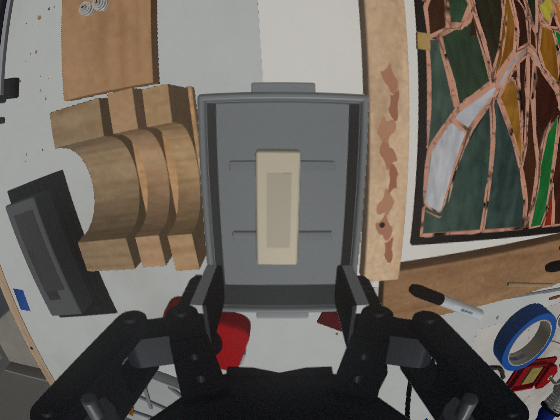

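The thin stone lies flat in the middle of the tub, from (257,150) to (300,265), resting on both ribs. Now back to the thick stone at the mat.

Request:
arm_command --moves '[-0.008,-0.037,0,0,0,-0.06,-0.02,-0.09,0,0,0,-0.15,-0.033,-0.15,0,0,0,-0.25,-0.046,-0.208,0,0,0,-0.34,-0.055,-0.249,0.004,0,0,-0.406]' --fingers -1

```text
time: 29.45
position: [0.4277, 0.0658, 0.1286]
ee_rot: [[-0.128, 0.992, -0.002], [0.992, 0.128, -0.0], [-0.0, -0.002, -1.0]]
force: [0.7, 0.3, -0.2]
grip_width: 1.001
finger_force: 0.0
```

Request:
arm_command --moves '[0,0,0.01,0,0,0,0,0,0.03,0,0,0,0,0,0.05,0,0,0,0,0,0.06,0,0,0,0,0,0.06,0,0,0]'

```text
time: 30.08
position: [0.4309, 0.0662, 0.0688]
ee_rot: [[-0.127, 0.992, -0.002], [0.992, 0.127, -0.0], [-0.0, -0.002, -1.0]]
force: [-0.1, -0.3, 0.1]
grip_width: 0.999
finger_force: 0.0
```

```bash
python3 - <<'E'
from h import *; from bench import env
plan(env,(432,66,9,7.2,5))
E
```

```text
t 30.07 tcp [430.9  66.2  68.8] yaw 7.30 grip 0.999 F [-0.1 -0.3  0.1] ff 0.0
rows 5 d [-0.0004  0.0011  0.0598] r [-0.004  0.     0.003] per-row mm 12.0 deg 0.0
```

Request:
arm_command --moves '[0,0,0.015,0,0,0,0,0,0.032,0,0,0,0,0,0.047,0,0,0,0,0,0.0595,0,0,0,0,0,0.0595,0,0,0]'

```text
time: 30.7
position: [0.4309, 0.0662, 0.0099]
ee_rot: [[-0.127, 0.992, -0.001], [0.992, 0.127, -0.0], [-0.0, -0.001, -1.0]]
force: [-0.4, -0.9, -0.4]
grip_width: 1.001
finger_force: 0.0
```

Request:
arm_command --moves '[0,0,0,0,0,0,0,0,0,0,0,0,0,0,0,0,0,0,0,0,0,0,0,0,0,0,0,0,0,0]' --fingers 1 --newtons 60

```text
time: 31.32
position: [0.4317, 0.0664, 0.0111]
ee_rot: [[-0.127, 0.992, 0.001], [0.992, 0.127, 0.0], [-0.0, 0.001, -1.0]]
force: [-0.8, -1.4, 6.7]
grip_width: 0.574
finger_force: 62.4
```

Request:
arm_command --moves '[0,0,-0.01,0,0,0,0,0,-0.03,0,0,0,0,0,-0.065,0,0,0,0,0,-0.1,0,0,0,0,0,-0.12,0,0,0]'

```text
time: 31.95
position: [0.4314, 0.0663, 0.1325]
ee_rot: [[-0.127, 0.992, 0.002], [0.992, 0.127, 0.0], [-0.0, 0.002, -1.0]]
force: [0.0, 0.5, -4.5]
grip_width: 0.569
finger_force: 63.9
```

```bash
python3 - <<'E'
from h import *; from bench import env
plan(env,(405,-130,130,7.5,5),(374.5,-344.5,125,7.7,5),(374.5,-344.5,60,7.7,4))
E
```

```text
t 31.95 tcp [431.4  66.3 132.5] yaw 7.31 grip 0.569 F [ 0.   0.5 -4.5] ff 63.9
rows 5 d [-0.1914 -0.0512  0.0024] r [ 0.004  0.    -0.007] per-row mm 39.6 deg 0.0
rows 5 d [-0.2087 -0.0582  0.005 ] r [ 0.     0.    -0.007] per-row mm 43.3 deg 0.0
rows 4 d [0.    0.    0.065] r [0. 0. 0.] per-row mm 16.2 deg 0.0
```

Request:
arm_command --moves '[-0.03,-0.008,0,0,0,0,-0.07,-0.019,0,0,0,0,-0.11,-0.03,0,0,0,0,-0.155,-0.042,0,0,0,0,-0.1914,-0.051,0,0,0,-0.007]'

```text
time: 32.58
position: [0.4041, -0.1315, 0.1308]
ee_rot: [[-0.13, 0.991, -0.0], [0.991, 0.13, -0.0], [-0.0, -0.0, -1.0]]
force: [1.1, 0.5, -4.4]
grip_width: 0.571
finger_force: 63.8
```

Request:
arm_command --moves '[-0.04,-0.011,0,0,0,0,-0.09,-0.025,0,0,0,0,-0.14,-0.039,0,0,0,0,-0.185,-0.052,0,0,0,0,-0.2087,-0.058,0,0,0,-0.007]'

```text
time: 33.2
position: [0.3738, -0.3466, 0.1307]
ee_rot: [[-0.132, 0.991, -0.0], [0.991, 0.132, -0.0], [-0.0, -0.0, -1.0]]
force: [-0.1, 0.0, -4.7]
grip_width: 0.57
finger_force: 63.7
```

Request:
arm_command --moves '[0,0,0.015,0,0,0,0,0,0.035,0,0,0,0,0,0.055,0,0,0,0,0,0.068,0,0,0,0,0,0.068,0,0,0]'

```text
time: 33.83
position: [0.3741, -0.3435, 0.0615]
ee_rot: [[-0.135, 0.991, -0.002], [0.991, 0.135, 0.001], [0.002, -0.001, -1.0]]
force: [0.7, -1.2, -4.5]
grip_width: 0.569
finger_force: 63.6
```

Request:
arm_command --moves '[0,0,0,0,0,0,0,0,0,0,0,0,0,0,0,0,0,0,0,0,0,0,0,0,0,0,0,0,0,0]'

```text
time: 34.45
position: [0.3747, -0.3446, 0.0624]
ee_rot: [[-0.134, 0.991, 0.0], [0.991, 0.134, -0.0], [-0.0, 0.0, -1.0]]
force: [0.2, 0.5, -5.0]
grip_width: 0.571
finger_force: 63.6
```

```bash
python3 - <<'E'
from h import *; from bench import env
plan(env,(374.5,-344.5,38,7.6,4))
E
```

```text
t 34.45 tcp [ 374.7 -344.6   62.4] yaw 7.70 grip 0.571 F [ 0.2  0.5 -5. ] ff 63.6
rows 4 d [ 0.0001 -0.0002  0.0244] r [0.    0.    0.004] per-row mm 6.1 deg 0.0
```

Request:
arm_command --moves '[0,0,0.01,0,0,0,0,0,0.018,0,0,0,0,0,0.024,0,0,0,0,0,0.027,0,0,0,0,0,0.027,0,0,0]'

```text
time: 35.08
position: [0.3746, -0.3445, 0.0351]
ee_rot: [[-0.134, 0.991, -0.0], [0.991, 0.134, 0.0], [0.0, -0.0, -1.0]]
force: [0.6, 0.1, -3.7]
grip_width: 0.567
finger_force: 63.8
```

Request:
arm_command --moves '[0,0,0.0005,0,0,0,0,0,0.001,0,0,0,0,0,0.0015,0,0,0,0,0,0.002,0,0,0,0,0,0.002,0,0,0]'

```text
time: 35.7
position: [0.3748, -0.3446, 0.0342]
ee_rot: [[-0.134, 0.991, 0.001], [0.991, 0.134, -0.001], [-0.001, 0.001, -1.0]]
force: [-2.6, 1.4, 6.7]
grip_width: 0.574
finger_force: 65.1
```

In contact; release.

Request:
arm_command --moves '[0,0,0.0005,0,0,0,0,0,0.0005,0,0,0,0,0,0,0,0,0,0,0,-0.001,0,0,0,0,0,-0.001,0,0,0]' --fingers -1

```text
time: 36.33
position: [0.3747, -0.3446, 0.0344]
ee_rot: [[-0.134, 0.991, 0.0], [0.991, 0.134, -0.0], [-0.0, 0.0, -1.0]]
force: [-0.2, -0.0, 0.5]
grip_width: 1.0
finger_force: 0.0
```

Request:
arm_command --moves '[0,0,-0.02,0,0,0,0,0,-0.06,0,0,0,0,0,-0.1,0,0,0,0,0,-0.13,0,0,0,0,0,-0.13,0,0,0]'

```text
time: 36.95
position: [0.3757, -0.3455, 0.1666]
ee_rot: [[-0.134, 0.991, 0.003], [0.991, 0.134, -0.003], [-0.003, 0.003, -1.0]]
force: [-0.4, -1.1, -0.3]
grip_width: 1.005
finger_force: 0.0
```

```bash
python3 - <<'E'
from h import *; from bench import env
plan(env)
c=env.capture("wrist"); cv2.imwrite("pics/w9.png",c["image"][...,::-1]); np.savez("w9.npz",**c)
c=env.capture("top"); np.savez("top5.npz",**c)
P=cloud(c); Z=np.where(c["depth"]>0,P[...,2],-1)
def comp(box,m,t):
    a,b,e,f=box;k=np.zeros((420,560),np.uint8);k[b:f,a:e]=m[b:f,a:e]
    n,l,s,_=cv2.connectedComponentsWithStats(k,connectivity=4)
    q=l==1+s[1:,4].argmax(); print(t,q.sum(),rect(P[q][:,:2]),"z",np.percentile(P[q][:,2],[10,50,90]).round(4))
comp((350,240,440,290),Z>.043,"thick"); comp((112,242,200,285),Z>.044,"middle"); comp((260,170,296,210),Z>.012,"tape")
E
```

```text
t 36.95 tcp [ 375.7 -345.5  166.6] yaw 7.71 grip 1.005 F [-0.4 -1.1 -0.3] ff 0.0
thick 2183 [ 380.  -313.5   78.3  109.3  126.7] z [0.0527 0.3218 0.6158]
middle 745 [397.7 322.5  77.8  44.  121.4] z [0.0466 0.0497 0.053 ]
tape 738 [594.3 -32.4 -22.7  66.   93.6] z [0.022  0.0261 0.0298]
```

View pics/w9.png

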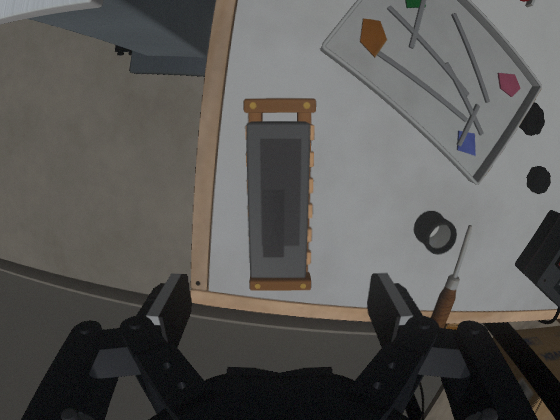

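The thick stone sits between the end bars, corners (247,122), (312,123), (307,278) and (250,278). I'll check how well it's centred.

```bash
python3 - <<'E'
from h import *
c=dict(np.load("w9.npz"))
S=rect(onplane(c,[(247,122),(312,123),(307,278),(250,278)],.056,True))
B=onplane(c,[(244,100),(316,99),(311,289),(249,290)],.038,True); K=rect(B); print(S,K)
t=np.radians(K[2]); d=S[:2]-K[:2]; print("along",d@[np.cos(t),np.sin(t)],"across",d@[-np.sin(t),np.cos(t)])
E
```

```text
[ 375.2 -343.4  -82.9   50.9  135. ] [ 375.9 -345.8  -82.1   60.5  177.3]
along -2.473433893997976 across -0.3634897137776478
```

Request:
arm_command --moves '[0.05,0,0,0,0,0,0.1,0,0,0,0,0,0.15,0,0,0,0,0,0.2,0,0,0,0,0,0.25,0,0,0,0,0]'

```text
time: 37.67
position: [0.34, -0.0952, 0.1632]
ee_rot: [[-0.134, 0.991, -0.002], [0.991, 0.134, 0.001], [0.001, -0.002, -1.0]]
force: [1.1, 0.1, 0.7]
grip_width: 1.005
finger_force: 0.0
```

Request:
arm_command --moves '[0.03,0,0,0,0,0,0.05,0,0,0,0,0,0.05,0,0,0,0,0,0.05,0,0,0,0,0,0.05,0,0,0,0,0]'

```text
time: 38.3
position: [0.3344, -0.0479, 0.164]
ee_rot: [[-0.133, 0.991, -0.001], [0.991, 0.133, -0.0], [-0.0, -0.001, -1.0]]
force: [0.6, -0.3, 0.0]
grip_width: 1.004
finger_force: 0.0
```

```bash
python3 - <<'E'
from h import *; from bench import env
c=env.capture("top"); P=cloud(c); Z=np.where(c["depth"]>0,P[...,2],-1)
for lo in(.046,.012):
    k=np.zeros((420,560),np.uint8);k[240:290,350:440]=(Z>lo)[240:290,350:440]
    n,l,s,_=cv2.connectedComponentsWithStats(k,connectivity=4)
    q=l==1+s[1:,4].argmax(); print(lo,q.sum(),rect(P[q][:,:2]),"z",np.percentile(P[q][:,2],[10,50,90]).round(4))
plan(env)
E
```

```text
0.046 957 [ 372.1 -342.5  -82.4   49.8  137.2] z [0.0512 0.0544 0.0578]
0.012 1408 [ 373.9 -344.8  -82.2   59.6  181.2] z [0.024  0.0529 0.0573]
t 38.35 tcp [334.5 -47.8 164.1] yaw 7.64 grip 1.002 F [-0.3 -0.5  0.1] ff 0.0
```

Everything is seated and well inside tolerance, so I'm handing in.

```bash
python3 -c "
from bench import env
print(env.sign_off())"
```

```text
the job is handed in; nothing more can be done
None
```

I handed the job in at about 38 s: by the last camera checks the thick stone is on the rack, the middle stone in the holder (both within about 3 mm and 2° of centred) and the thin stone flat in the tub, with the tape measure, loupe and screwdriver not touched; the sign-off gave no verdict.

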